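# Clear the calligrapher's desk after cutting a seal

## Task

Clear up after the seal cutting: with the scraper block, push all the stone chips off the cutting board into its chip tray, never touching the sharp chips with the fingers, then stand the scraper back on its cork mat, lengthwise. Stand the ink jars upright on the low shelf in one neat row along its middle, squared up with it and side by side with no more than a finger's gap between neighbours; it does not matter which jar stands where, nor whether jars or chips come first. Leave the quill stand and the finished stone seal where they are.

Things in the scene. Friction and masses are not known exactly. Their poses are not given: they have to be found in the camera images.
- board: Fixed beech cutting board, origin on the desk under it, z up, x away from its tray and the robot, turned at most 0.2 rad from the robot's axes. Flat working surface 42 mm above the origin, x -170 to 68, y -105 to 105 mm, ringed by a lip 10 mm high, 12 mm thick along both sides (|y| 105 to 117) and the back (x 68 to 80). The edge at x = -170 has no lip: there it drops into the tray.
- tray (a point): Centre of the floor of the open aluminium chip tray fixed along the board's near edge, axes as the board's; at x -215, y 0, z 6 mm of the board. Inside it runs x +-45 mm and y +-111 mm about this point. Above the desk its floor is 6 mm, its two side walls 52 mm and its near end wall 60 mm high; the board's edge is its fourth side.
- shelf: Fixed low wooden desk shelf, origin on the desk under its middle, z up, y along its length, x away from the robot, turned at most 0.2 rad. Flat top 30 mm above the origin, 300 mm long (y) and 160 mm deep (x), no lip, nothing above it. The row belongs along the line x = 0.
- scraper: Loose dark wooden scraper block, about 120 g, 64 mm high, origin at the centre of its underside, z up, y along its length. Foot 30 (x) x 80 (y) x 22 mm high with flat underside and black band; above it up to 64 mm an upright grip 24 mm thick (x) and 64 mm long (y), to be pinched across its thickness from above. Starts standing on the cork mat.
- mat: Brown cork mat on the desk, 75 (x) x 130 mm (y), fixed, 1 mm thin and without effect on what stands on it (the scraper stands at desk height); origin at its centre at desk height, y along its length. The scraper's place, its length along the mat's.
- quill_stand: Bystander: black round quill stand, 92 mm wide at the foot, 150 mm high, with white quills rising to 235 mm; origin at its underside. Leave it alone.
- seal_stone: Bystander: the finished pale stone seal, an upright square bar 28 x 28 x 69 mm; origin at its underside. Leave it alone.
- jar1: Dark square ink jar, upright, about 160 g, origin at the centre of its underside, z up; body 48 x 48 mm and 56 mm high, x and y square to its faces (all four faces do equally); on it a green octagonal lid about 45 mm wide, up to 74 mm. All jars alike; three to five are there, standing on the desk on the shelf's near side (others: None).
- jar2: Dark square ink jar, upright, about 160 g, origin at the centre of its underside, z up; body 48 x 48 mm and 56 mm high, x and y square to its faces (all four faces do equally); on it a green octagonal lid about 45 mm wide, up to 74 mm. All jars alike; three to five are there, standing on the desk on the shelf's near side (others: None).
- jar3: Dark square ink jar, upright, about 160 g, origin at the centre of its underside, z up; body 48 x 48 mm and 56 mm high, x and y square to its faces (all four faces do equally); on it a green octagonal lid about 45 mm wide, up to 74 mm. All jars alike; three to five are there, standing on the desk on the shelf's near side (others: None).
- jar4: Dark square ink jar, upright, about 160 g, origin at the centre of its underside, z up; body 48 x 48 mm and 56 mm high, x and y square to its faces (all four faces do equally); on it a green octagonal lid about 45 mm wide, up to 74 mm. All jars alike; three to five are there, standing on the desk on the shelf's near side (others: None).
- jar5: Dark square ink jar, upright, about 160 g, origin at the centre of its underside, z up; body 48 x 48 mm and 56 mm high, x and y square to its faces (all four faces do equally); on it a green octagonal lid about 45 mm wide, up to 74 mm. All jars alike; three to five are there, standing on the desk on the shelf's near side (others: None).
- chip1: Pale soapstone chip, five-sided flat piece about 25 to 29 mm across, 11 to 12 mm high, 11 to 13 g, origin at the centre of its underside as it lies at the start (it may turn over). Five to eight are there, lying on the board's surface (others: None).
- chip2: Pale soapstone chip, five-sided flat piece about 25 to 29 mm across, 11 to 12 mm high, 11 to 13 g, origin at the centre of its underside as it lies at the start (it may turn over). Five to eight are there, lying on the board's surface (others: None).
- chip3: Pale soapstone chip, five-sided flat piece about 25 to 29 mm across, 11 to 12 mm high, 11 to 13 g, origin at the centre of its underside as it lies at the start (it may turn over). Five to eight are there, lying on the board's surface (others: None).
- chip4: Pale soapstone chip, five-sided flat piece about 25 to 29 mm across, 11 to 12 mm high, 11 to 13 g, origin at the centre of its underside as it lies at the start (it may turn over). Five to eight are there, lying on the board's surface (others: None).
- chip5: Pale soapstone chip, five-sided flat piece about 25 to 29 mm across, 11 to 12 mm high, 11 to 13 g, origin at the centre of its underside as it lies at the start (it may turn over). Five to eight are there, lying on the board's surface (others: None).
- chip6: Pale soapstone chip, five-sided flat piece about 25 to 29 mm across, 11 to 12 mm high, 11 to 13 g, origin at the centre of its underside as it lies at the start (it may turn over). Five to eight are there, lying on the board's surface (others: None).
- chip7: Pale soapstone chip, five-sided flat piece about 25 to 29 mm across, 11 to 12 mm high, 11 to 13 g, origin at the centre of its underside as it lies at the start (it may turn over). Five to eight are there, lying on the board's surface (others: None).
- chip8: Pale soapstone chip, five-sided flat piece about 25 to 29 mm across, 11 to 12 mm high, 11 to 13 g, origin at the centre of its underside as it lies at the start (it may turn over). Five to eight are there, lying on the board's surface (others: None).

How it is judged:
By the outcome, as a careful person would: the job done as asked, in the order asked, and still so for the second after the job is handed in, with the robot touching nothing.
Of jar1, jar2, jar3, jar4, jar5 only 3 to 5 are there at a start; the rules pass over those that are not, and their reading is None.
Of chip1, chip2, chip3, chip4, chip5, chip6, chip7, chip8 only 5 to 8 are there at a start; the rules pass over those that are not, and their reading is None.
At some moment in a run one of jar1, jar2, jar3, jar4, jar5 may be knocked a few centimetres aside while the robot is not near it.
It also fails if it takes over 210 s, if anything falls off the work surface, if the arm or the gripper's body presses on something with over 40 N, if the wrist force passes 120 N, or if a joint passes its speed limit or range.

## Robot

A 7-joint arm with a two-finger parallel gripper is mounted at the origin on the work surface. World frame = base frame: x ahead of the robot, y to its left, z up, the work surface at z = 0. Lengths are in m, angles in rad, forces in N, time in s.
With the tool pointing down it reaches from about 0.4 to 0.9 m from the base axis. Payload 5.6 kg.
Tool frame: the origin (TCP) lies midway between the tips of the shut fingers; the grasp point (between the pads) lies 19 mm behind it; z points along the fingers, y is the line along which they close (so a half turn about z gives the same grasp; the last joint's range is limited). The gripper opens to 92 mm and grips with 3 to 60 N. Pads are 20 mm wide; open, the fingers measure 128 mm over their backs; the gripper's body (75 mm by 189 mm) begins 69 mm behind the grasp point.
Start: joints at [1.062, 0.468, -0.012, 1.603, 0.006, 1.071, -0.056], TCP at [0.292, -0.581, 0.215] pointing down, gripper open.
Joint ranges: [-2.53, 2.53], [-0.31, 2.02], [-1.57, 1.55], [0.28, 2.44], [-1.29, 4.43], [0.15, 1.84], [-2.92, 2.92]. Speed limits (rad/s): [2.57, 2.57, 3.14, 3.14, 3.14, 3.14, 3.14].

## Interface

Orientations are given as a 3x3 rotation matrix whose columns are the frame's x, y, z axes.
In Python, from station import env, effector, solver, viewer, workorder, search_frame, tip_of gives the robot as it stands. Calls block until the motion is done:
- env.reach(position, orientation): joint-space move of the TCP to a pose.
- env.movel(position, frame=None, rate=0.15): straight line of the TCP; frame=None keeps the orientation; rate is the mean speed in m/s.
- env.goto_joints(angles): joint-space move.
- effector.release() and effector.grasp(squeeze=None): open the fingers fully, or close them until they stop; squeeze is the grip in N (None keeps the last).
- env.pause(seconds).
- solver.inverse_kinematics(position, orientation): joint angles nearest the present ones, or None.
- env.sense(): the state.
- viewer.read_camera(name): name is "side" or "top"; returns (picture, depth): 420x560x3 uint8, red, green, blue; 420x560 float32, m along the optical axis (not along the pixel's ray), 0 where there is no reading.
- viewer.camera_info(name): a dict with "intrinsics" (3x3 intrinsics, pixels), "dist_coeffs" ([k1, k2, p1, p2, k3] as OpenCV has them; the pictures are not rectified), "eye" and "rotation" of the camera in the world. Camera axes: x right, y up, looking along -z (the intrinsics and any distortion apply to the point x, -y, -z); pixel columns grow to the right and rows downward; lengths in m; the calibration is good to about 2 mm. A picture is of the moment at which its call begins. camera_info takes no time and is no camera call.
A pose or a line that the arm cannot do raises env.PlanningError and nothing moves.
- workorder.finish_job(): hands the job in; it is judged then, once.
Trained networks look in the newest picture that a camera, given by its name, has taken for a name from the list of things; names that differ only in an ending like _2 or _b are one class to them, and where a whole thing is asked for, a point or a joint stands for the part that bears it (a point fixed in the world has none). Each returns a list of dicts, best first, with "score" (0 to 1); they miss things now and then, are a little off and sometimes report something else, mostly with a low value. They report only what shows in the picture. A call takes as long as a camera call.
- search_frame(camera, name): "at" ([x, y, z] in m, in world coordinates, good to about 4 mm: the middle of the surface that is visible of it).
- tip_of(camera, name): "at" ([x, y, z] in m, in world coordinates, good to about 4 mm: a listed point, or the origin of a listed thing).
The state is a dict: "t": time; "joint_positions": joint angles; "joint_velocities": joint speeds; "tau": joint torques, N m; "ee_pos": TCP position; "tcp_rot": TCP orientation; "wrist_force": force on the tool from outside, world axes, zero at the start; "moment": the same for the moment, N m; "gripper_width": finger opening in m; "grasp_force": force on a finger pad.
Only numpy, scipy, OpenCV 4.12 (cv2) and the standard library are available. Lean on these libraries where they do the work, as an engineer would, in place of code of your own. Each camera call takes 0.05 s, during which the arm holds its last target. There are 200 camera calls.

## Working session

There is one attempt and no reset: what is moved stays moved. The work goes in short steps, each a Python script; the robot and the scene stay as the last script left them, time stands still between calls to the robot, and variables do not carry over. Pictures are saved under pics/ and viewed, at most 14 in all, crops included, and the job is handed in when it is done.

```bash
ls; mkdir -p pics; cat > h.py <<'E'
from station import env, effector, solver, viewer, workorder, search_frame, tip_of
import numpy as np, cv2
def shot(cam,fn=None):
    p,d=viewer.read_camera(cam)
    if fn: cv2.imwrite('pics/'+fn,cv2.cvtColor(p,cv2.COLOR_RGB2BGR))
    return p,d
def cloud(cam,d):
    i=viewer.camera_info(cam);K=np.array(i['intrinsics'],float);D=np.array(i['dist_coeffs'],float)
    h,w=d.shape;u,v=np.meshgrid(np.arange(w),np.arange(h))
    n=cv2.undistortPoints(np.stack([u,v],-1).reshape(-1,1,2).astype(np.float64),K,D).reshape(h,w,2)
    pc=np.stack([n[...,0]*d,-n[...,1]*d,-d],-1)
    P=pc@np.array(i['rotation']).T+np.array(i['eye']);P[d<=0]=np.nan
    return P
def R(yaw): # tool down; tool y axis (closing) at angle yaw from world y
    c,s=np.cos(yaw),np.sin(yaw)
    y=np.array([-s,c,0]);z=np.array([0,0,-1.]);return np.stack([np.cross(y,z),y,z],1)
E
python3 - <<'E'
from h import *
for c in ['top','side']:
    p,d=shot(c,c+'0.png');P=cloud(c,d);np.savez('/tmp/'+c,p=p,d=d,P=P)
    i=viewer.camera_info(c);print(c,i['eye'],i['dist_coeffs'])
    for n in ['board','tray','shelf','scraper','mat','quill_stand','seal_stone','jar1','chip1']:
        print(n,[(np.round(q['at'],3).tolist(),round(q['score'],2)) for q in tip_of(c,n)])
s=env.sense();print(s['t'],s['tcp_rot'],s['gripper_width'])
E
```

```text
pics
top [0.46315155 0.01747862 0.90020059] [0.03628293 0.         0.         0.         0.        ]
board [([0.646, -0.239, 0.002], 0.6)]
tray [([0.626, 0.012, 0.001], 0.68)]
shelf [([0.645, 0.238, 0.002], 0.86), ([0.494, 0.014, 0.0], 0.47)]
scraper [([0.496, 0.016, 0.002], 0.88)]
mat [([0.488, 0.008, 0.004], 0.98)]
quill_stand [([0.767, -0.007, 0.002], 0.77), ([0.448, 0.369, 0.0], 0.6)]
seal_stone [([0.623, 0.01, 0.001], 0.69)]
jar1 [([0.449, 0.368, -0.002], 0.82), ([0.415, 0.158, 0.001], 0.75), ([0.511, 0.304, 0.002], 0.7)]
chip1 [([0.631, -0.167, 0.048], 0.67), ([0.617, -0.258, 0.044], 0.49), ([0.517, -0.311, 0.046], 0.48), ([0.628, -0.309, 0.038], 0.45)]
side [0.12647898 0.52229429 0.53702219] [-0.10552243  0.          0.          0.          0.        ]
board [([0.648, -0.241, -0.0], 0.6)]
tray [([0.432, -0.226, 0.009], 0.57)]
shelf [([0.642, 0.244, 0.003], 0.61)]
scraper [([0.491, 0.015, 0.004], 0.79), ([0.491, 0.008, -0.004], 0.56)]
mat [([0.491, 0.006, -0.006], 0.97), ([0.628, -0.17, 0.04], 0.5)]
quill_stand [([0.77, -0.006, 0.001], 0.69)]
seal_stone [([0.627, 0.011, -0.002], 0.92)]
jar1 [([0.453, 0.371, -0.001], 0.9), ([0.504, 0.306, -0.001], 0.85), ([0.417, 0.157, -0.002], 0.74)]
chip1 [([0.625, -0.309, 0.043], 0.56), ([0.516, -0.312, 0.042], 0.54), ([0.532, -0.198, 0.041], 0.46), ([0.629, -0.169, 0.041], 0.39), ([0.609, -0.258, 0.041], 0.37)]
1.0 [[ 8.93472543e-01  4.49117816e-01  3.27095626e-05]
 [ 4.49117818e-01 -8.93472542e-01 -4.86164470e-05]
 [ 7.39058354e-06  5.81279079e-05 -9.99999998e-01]] 0.09233040562268528
```

View pics/top0.png

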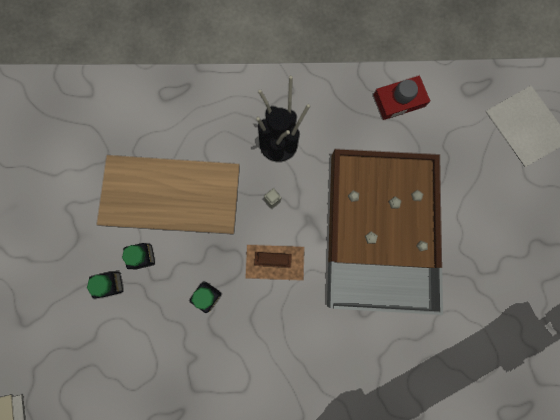

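View pics/side0.png

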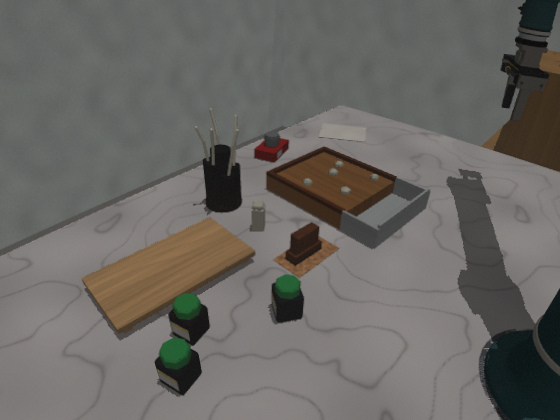

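```bash
cat >> h.py <<'E'
def rect(xy):
    (c,(w,l),a)=cv2.minAreaRect((xy*1000).astype(np.float32));return np.round(c,1),(round(w,1),round(l,1)),round(a,1)
def blobs(P,lo,hi,box,minn=15,step=.0015,mask=None):
    x0,x1,y0,y1=box
    m=(P[...,2]>lo)&(P[...,2]<hi)&(P[...,0]>x0)&(P[...,0]<x1)&(P[...,1]>y0)&(P[...,1]<y1)
    if mask is not None:m&=mask
    n,L,st,ce=cv2.connectedComponentsWithStats(m.astype(np.uint8),connectivity=4)
    return [(P[L==k],ce[k]) for k in range(1,n) if st[k,4]>=minn]
E
python3 - <<'E'
from h import *
z=np.load('/tmp/top.npz');P=z['P'];p=z['p'].astype(int)
def show(t,*a,**k):
    print(t)
    for q,c in blobs(P,*a,**k): print('  ',len(q),rect(q[:,:2]),'z',np.round(np.percentile(q[:,2],[5,50,95])*1000,1),'px',np.round(c))
show('lip/board>.047',.047,.07,(.3,.95,-.5,-.03))
show('board surf',.036,.0465,(.3,.95,-.5,-.03),minn=200)
show('tray floor',.002,.012,(.3,.6,-.45,-.05),minn=200)
show('tray wall',.048,.065,(.3,.5,-.45,-.05))
show('shelf',.024,.036,(.45,.85,.05,.45),minn=200)
show('jarlid',.066,.08,(.3,.6,.08,.5))
show('jarall',.045,.08,(.3,.6,.08,.5))
show('scraper top',.057,.07,(.4,.58,-.06,.08))
show('seal',.06,.075,(.58,.68,-.06,.08))
hsv=cv2.cvtColor(z['p'],cv2.COLOR_RGB2HSV);print(hsv[250:256:5,200:300:20].tolist())
E
```

```text
lip/board>.047
   389 (array([ 867.6, -298.9]), (47.0, 46.4), 25.6) z [51.6 66.2 69. ] px [406.  91.]
   24 (array([740.6, -40.3]), (3.7, 17.7), 20.3) z [49.8 60.  68.5] px [293. 147.]
   2682 (array([ 555.2, -235.5]), (235.5, 348.1), 85.6) z [48.9 52.8 61.1] px [389. 221.]
   85 (array([ 627.1, -308.2]), (22.6, 21.2), 1.1) z [48.  51.4 54.7] px [417. 196.]
   81 (array([ 628.8, -168.5]), (20.5, 20.7), 89.3) z [48.4 53.1 55.8] px [354. 196.]
   97 (array([ 611.6, -258.9]), (24.2, 22.4), 15.1) z [48.4 52.7 55.9] px [395. 203.]
   96 (array([ 536.1, -201.8]), (22.6, 23.1), 76.1) z [48.3 52.8 55.9] px [371. 238.]
   85 (array([ 515.7, -310.7]), (20.9, 21.3), 44.6) z [48.  52.2 55.2] px [422. 246.]
board surf
   9764 (array([ 597.4, -238.6]), (213.7, 240.5), 85.7) z [40.3 42.7 45.2] px [386. 211.]
tray floor
   4051 (array([ 432.8, -230.7]), (217.5, 89.7), 85.9) z [4.3 6.8 9.5] px [382. 286.]
tray wall
   814 (array([ 445. , -226.7]), (234.9, 127.2), 85.6) z [49.6 54.3 62.4] px [392. 293.]
shelf
   9600 (array([645.7, 240.2]), (302.5, 161.8), 85.0) z [28.1 30.7 33.2] px [168. 194.]
jarli
[... 162 characters left out ...]
98. 285.]
   378 (array([418.5, 156.6]), (41.6, 43.0), 26.9) z [71.5 74.5 76.9] px [202. 298.]
jarall
   559 (array([508.5, 299.6]), (47.7, 46.3), 12.3) z [50.9 72.9 76.7] px [136. 256.]
   612 (array([451. , 365.5]), (48.5, 47.5), 11.8) z [51.1 72.8 76.4] px [102. 285.]
   573 (array([418.3, 156.5]), (49.5, 49.0), 54.7) z [52.5 73.4 76.6] px [204. 297.]
scraper top
   349 (array([494.4,  11. ]), (63.7, 23.9), 85.1) z [62.  64.4 66.8] px [273. 259.]
seal
   127 (array([628.6,   9.5]), (24.3, 24.6), 35.8) z [63.9 68.9 71.5] px [272. 196.]
[[[25, 12, 127], [24, 12, 107], [25, 12, 127], [14, 114, 132], [14, 116, 132]], [[20, 12, 127], [25, 13, 122], [20, 13, 116], [11, 133, 65], [11, 137, 67]]]
```

The top view shows five chips on the board (px 354–422, 196–246). The scraper is on its mat (273,259), three jars stand at (138,256), (104,285) and (206,297), and the shelf is at (168,194). The side view agrees. Next I'll measure the mat and the jar yaws.

```bash
cat >> h.py <<'E'
from scipy.optimize import least_squares
def jars(box=(.3,.75,.05,.5),lo=.066,hi=.085):
    """lid centres from top, yaw from square fit to body points of both cameras"""
    Ps=[cloud(c,shot(c)[1]) for c in ('top','side')]
    out=[]
    for q,_ in blobs(Ps[0],lo,hi,box,minn=150):
        c0=np.array(rect(q[:,:2])[0])/1000
        pts=np.concatenate([P.reshape(-1,3) for P in Ps]);
        b=lo-.066
        m=(np.hypot(*(pts[:,:2]-c0).T)<.045)&(pts[:,2]>b+.012)&(pts[:,2]<b+.05)
        B=pts[m,:2]
        def f(v):
            c,s=np.cos(v[2]),np.sin(v[2]);d=(B-v[:2])@np.array([[c,-s],[s,c]])
            return np.r_[np.abs(d).max(1)-.024, (v[:2]-c0)*5]
        best=min((least_squares(f,[*c0,a],loss='soft_l1',f_scale=.002) for a in np.radians([-35,-15,5,25,45])),key=lambda r:r.cost)
        v=best.x;v[2]=(v[2]+np.pi/4)%(np.pi/2)-np.pi/4
        out.append((v,c0,len(B),best.cost/len(B)**1, q[:,2].mean()))
    return out
E
python3 - <<'E'
from h import *
for v,c0,n,c,z in jars(): print(np.round(v[:2]*1000,1),'yaw',round(np.degrees(v[2]),1),'lid',np.round(c0*1000,1),n,c,round(z,3))
for cam in ('top','side'):
    z=np.load(f'/tmp/{cam}.npz');P=z['P'];h=cv2.cvtColor(z['p'],cv2.COLOR_RGB2HSV)
    for q,c in blobs(P,-.005,.006,(.4,.58,-.09,.1),minn=100,mask=h[...,1]>70): print(cam,'mat',len(q),rect(q[:,:2]),c)
    for q,c in blobs(P,.004,.07,(.4,.58,-.06,.08),minn=50): print(cam,'scr',len(q),rect(q[:,:2]),c)
E
```

```text
[508.4 300.8] yaw 13.3 lid [508.2 300. ] 723 2.4607322228194584e-07 0.074
[449.9 366.9] yaw 12.4 lid [450.7 367.2] 805 2.2152590446287044e-07 0.074
[418.3 156.3] yaw -35.7 lid [418.6 156.6] 541 2.7826812953539137e-07 0.074
top mat 1404 (array([489.5,   7.4]), (130.0, 74.4), 87.0) [275.20797721 262.96082621]
top scr 513 (array([495.7,   9.4]), (82.6, 33.7), 85.4) [272.83820663 259.51072125]
side mat 811 (array([488.5,   6.7]), (132.0, 75.3), 85.7) [307.66337855 258.73119605]
side scr 930 (array([494.6,  12.9]), (82.0, 31.5), 83.3) [303.02688172 242.86236559]
```

```bash
cat >> h.py <<'E'
def Rc(a,pos):
    """tool down with closing line at angle a; of both half turns take the one with joint 7 nearer 0"""
    best=None
    for k in (0,np.pi):
        M=R(a-np.pi/2+k);q=solver.inverse_kinematics(np.array(pos),M)
        if q is not None and (best is None or abs(q[6])<best[0]): best=(abs(q[6]),M)
    if best is None: raise RuntimeError(('no ik',pos,a))
    return best[1]
BO=np.array([.6475,-.2430]);BY=np.radians(-4.4)
def b2w(x,y):
    c,s=np.cos(BY),np.sin(BY);return BO+np.array([c*x-s*y,s*x+c*y])/1000
def st(t=''):
    s=env.sense();print(t,'t',round(s['t'],1),'p',np.round(s['ee_pos']*1000,1),'F',np.round(s['wrist_force'],1),'w',round(s['gripper_width']*1000,1),'g',round(s['grasp_force'],1),'q7',round(s['joint_positions'][6],2))
H=.033
E
python3 - <<'E'
from h import *
x,y=.4945,.0110;M=Rc(np.radians(-5),[x,y,.2])
env.reach([x,y,.2],M);st()
env.movel([x,y,H],M,rate=.12);st('down')
effector.grasp(25);st('grip')
env.movel([x,y,.18],M,rate=.15);st('up')
x,y=b2w(30,-15);M=Rc(BY,[x,y,.2])
env.reach([x,y,.18],M);st('over')
env.movel([x,y,H+.060],M,rate=.15);st()
shot('side','s1.png')
E
```

```text
t 3.3 p [494.7   9.7 199.9] F [0.6 0.6 0.8] w 91.8 g 0.0 q7 -0.35
down t 4.9 p [495.   11.   33.6] F [-0.  -0.4  0.9] w 91.8 g 0.0 q7 -0.54
grip t 5.9 p [494.5  11.   33. ] F [-1.3  0.5  1.1] w 23.5 g 25.0 q7 -0.54
up t 7.0 p [493.8  10.9 179.1] F [-0.4  0.  -1.7] w 23.8 g 25.0 q7 -0.37
over t 8.3 p [ 676.3 -257.8  180. ] F [ 0.2  1.  -1.4] w 24.1 g 25.0 q7 0.05
 t 9.0 p [ 677.1 -260.    94.1] F [-0.1 -0.1 -1.1] w 23.9 g 25.0 q7 0.02
```

View pics/s1.png

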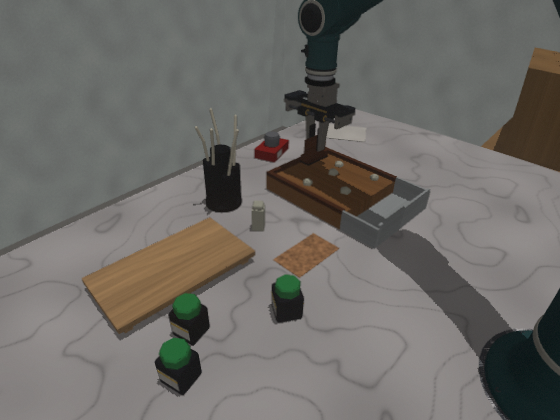

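The scraper is held upright above the back of the board (312,150) and its mat is empty. Starting the sweeps.

```bash
cat >> h.py <<'E'
def sweep(y,x0=30,x1=-174,rate=.10):
    a=b2w(x0,y);b=b2w(x1,y);M=Rc(BY,[*a,.1]);zs=H+.0428;zu=H+.09
    env.movel([*a,zu],M,rate=.2);env.movel([*a,zs],M,rate=.1);env.pause(.3);st('lane %d'%y)
    env.movel([*b,zs],M,rate=rate);env.pause(.2);st(' end')
    env.movel([*b,zu],M,rate=.15)
E
python3 - <<'E'
from h import *
for y in (-15,-60,60): sweep(y)
p=b2w(-60,0);env.movel([*b2w(30,0),.2],None,rate=.25)
shot('side','s2.png');
env.reach([.35,-.0,.3],Rc(BY,[.35,0,.3])) if solver.inverse_kinematics(np.array([.35,0,.3]),Rc(BY,[.4,0,.3])) is not None else None
st();shot('top','t2.png')
E
```

```text
lane -15 t 10.3 p [ 676.2 -260.2   75.4] F [-0.5 -0.  -1.8] w 23.8 g 25.0 q7 0.01
 end t 12.7 p [ 473.  -244.5   75.7] F [-1.1 -0.9 -2.2] w 23.9 g 25.0 q7 0.06
lane -60 t 15.3 p [ 672.9 -305.2   75.9] F [-0.3  0.8 -1.7] w 23.9 g 25.0 q7 0.08
 end t 17.7 p [ 469.6 -289.4   75.7] F [ 0.4 -0.  -1.3] w 23.9 g 25.0 q7 0.14
lane 60 t 20.4 p [ 682.1 -185.5   76. ] F [ 0.6 -0.4 -1.1] w 24.0 g 25.0 q7 -0.11
 end t 22.8 p [ 478.8 -169.8   75.7] F [-0.6  0.1 -1.4] w 24.0 g 25.0 q7 -0.09
 t 25.9 p [350.8  -0.4 300.3] F [ 1.1  0.2 -1.3] w 23.8 g 25.0 q7 -0.02
```

View pics/t2.png

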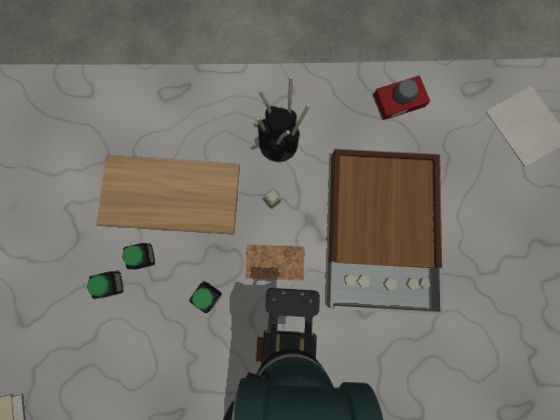

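The board is bare and all five chips lie on the tray floor (px x 350–425, y 281–284). I'll measure the uncovered mat and put the scraper back.

```bash
python3 - <<'E'
from h import *
p,d=shot('top');P=cloud('top',d);h=cv2.cvtColor(p,cv2.COLOR_RGB2HSV)
q=max((b[0] for b in blobs(P,-.006,.007,(.4,.58,-.09,.1),minn=100,mask=h[...,1]>60)),key=len)
r=rect(q[:,:2]);print(len(q),r)
c=r[0]/1000;a=r[2]-90 if r[1][0]>r[1][1] else r[2]
print(c,a);assert abs(c[0]-.489)<.004 and abs(c[1]-.007)<.004 and -8<a<0 and abs(max(r[1])-130)<5
M=Rc(np.radians(a),[*c,.2])
env.reach([*c,.16],M);env.movel([*c,.045],M,rate=.15);env.movel([*c,H+.0005],M,rate=.03);env.pause(.3);st('set')
effector.release();env.pause(.2);env.movel([*c,.16],M,rate=.15)
x=[.40,-.12,.3];env.reach(x,Rc(0,x));st()
for v,c0,n,cc,z in jars(): print(np.round(v[:2]*1000,1),'yaw',round(np.degrees(v[2]),1),'lid',np.round(c0*1000,1),round(z,3))
p,d=shot('top','t3.png');P=cloud('top',d)
for q,c in blobs(P,.004,.07,(.4,.58,-.06,.08),minn=50): print('scr',len(q),rect(q[:,:2]))
for q,c in blobs(P,.057,.07,(.4,.58,-.06,.08)): print('grip',rect(q[:,:2]))
E
```

```text
1923 (array([489.5,   7.5]), (129.2, 75.6), 87.8)
[0.4895 0.0075] -2.200000000000003
set t 28.6 p [489.6   7.5  33.6] F [ 0.   0.2 -2.3] w 23.8 g 25.0 q7 -0.63
 t 31.7 p [ 399.8 -119.7  299.2] F [-0.   1.8  0.3] w 92.1 g 0.0 q7 0.21
[508.3 300.7] yaw 13.6 lid [508.2 300.3] 0.074
[449.9 366.9] yaw 12.5 lid [450.6 367.3] 0.074
[418.2 156.3] yaw -35.6 lid [418.3 156.6] 0.074
scr 510 (array([489.6,   4.9]), (83.3, 33.4), 86.6)
grip (array([488.6,   6.9]), (63.0, 22.9), 88.7)
```

View pics/t3.png

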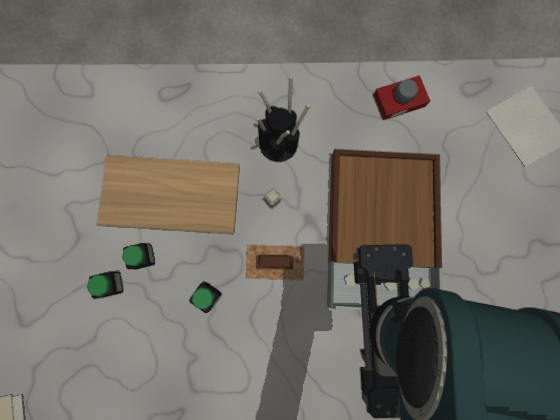

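The scraper stands centred on its mat (275,261) and the jars haven't moved. Now the jars, starting with the outer one, and re-measuring before each pick.

```bash
cat >> h.py <<'E'
SO=np.array([.6456,.2403]);SY=np.radians(-5.0)
def s2w(x,y):
    c,s=np.cos(SY),np.sin(SY);return SO+np.array([c*x-s*y,s*x+c*y])/1000
def away():
    x=[.40,-.12,.3];env.reach(x,Rc(0,x))
def moveto(near,turn,slot,G=.020):
    J=[j[0] for j in jars() if j[4]<.08]
    v=min(J,key=lambda v:np.hypot(*(v[:2]-near)));print('jar',np.round(v,4))
    assert np.hypot(*(v[:2]-near))<.07
    a=v[2]+turn*np.pi/2;p=v[:2];M=Rc(a,[*p,.2])
    env.reach([*p,.16],M);env.pause(.2);env.movel([*p,G],M,rate=.12);env.pause(.2);effector.grasp(20);st('grip')
    assert .044<env.sense()['gripper_width']<.053
    env.movel([*p,.17],M,rate=.15);t=s2w(0,slot);T=Rc(SY,[*t,.17])
    env.reach([*t,.17],T);env.pause(.2);env.movel([*t,G+.040],T,rate=.12);env.movel([*t,G+.0305],T,rate=.03);env.pause(.3);st('set')
    effector.release();env.pause(.2);env.movel([*t,.2],T,rate=.15);away();st('away')
E
python3 - <<'E'
from h import *
moveto([.450,.367],0,55)
for j in jars(): print(np.round(j[0],4),round(j[4],3))
shot('side','s4.png')
E
```

```text
jar [0.4498 0.3669 0.2161]
grip t 36.2 p [449.8 366.9  20. ] F [ 0.1  0.3 -0.4] w 47.8 g 20.0 q7 -1.26
set t 40.3 p [650.4 295.1  50.5] F [-0.2 -0.2 -2. ] w 48.3 g 20.0 q7 -1.12
away t 44.2 p [ 400.6 -119.5  300.1] F [0.4 0.8 0.4] w 92.0 g 0.0 q7 0.21
[0.5083 0.3008 0.2335] 0.074
[ 0.4361  0.1234 -0.381 ] 0.074
```

View pics/s4.png

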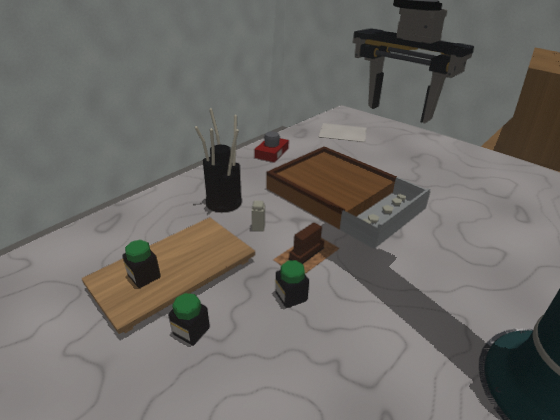

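The first jar stands on the shelf (140,263). The jar that was at (418,156) has been knocked to (436,123), and the fresh measurement caught it. On to the other two.

```bash
python3 - <<'E'
from h import *
moveto([.508,.3007],1,0)
moveto([.436,.1234],0,-55)
p,d=shot('top','t5.png');P=cloud('top',d);shot('side','s5.png')
for q,c in blobs(P,.096,.115,(.5,.8,.05,.45),minn=100): 
    g=np.array(rect(q[:,:2])[0])/1000-SO;c,s=np.cos(SY),np.sin(SY);print('shelf xy',np.round([g[0]*c+g[1]*s,-g[0]*s+g[1]*c],4))
for j in jars(lo=.096,hi=.115): print(np.round(j[0],4),np.degrees(j[0][2]),round(j[4],3))
for q,c in blobs(P,.024,.036,(.45,.85,.05,.45),minn=200): print('shelf',rect(q[:,:2]))
for q,c in blobs(P,.057,.07,(.4,.58,-.06,.08)): print('grip',rect(q[:,:2]))
for q,c in blobs(P,.06,.075,(.58,.68,-.06,.08)): print('seal',rect(q[:,:2]))
E
```

```text
jar [0.5083 0.3008 0.2299]
grip t 48.6 p [508.2 300.9  20. ] F [ 0.6  0.3 -0.2] w 48.5 g 19.9 q7 0.73
set t 53.1 p [645.6 240.3  50.5] F [ 0.7  0.4 -2.1] w 47.9 g 19.9 q7 -0.65
away t 56.9 p [ 400.7 -119.4  299.9] F [0.2 0.3 0.4] w 92.1 g 0.0 q7 0.22
jar [ 0.4361  0.1233 -0.3944]
grip t 60.5 p [436.  123.4  20. ] F [-0.2  0.1 -0.2] w 48.0 g 20.0 q7 -1.05
set t 64.6 p [640.8 185.5  50.5] F [-0.5 -0.4 -1.3] w 47.6 g 20.0 q7 -0.7
away t 68.2 p [ 400.6 -119.5  299.9] F [-0.1  0.1  0.3] w 92.3 g 0.0 q7 0.22
shelf xy [0.0006 0.0556]
shelf xy [-0.0006 -0.0004]
shelf xy [ 0.0002 -0.0558]
[0.651  0.2931 0.0132] 0.7551042039402848 0.104
[ 0.6462  0.2393 -0.0554] -3.176187744620564 0.104
[ 0.6417  0.1864 -0.1648] -9.442968761761996 0.104
shelf (array([645.9, 240.5]), (303.3, 162.4), 85.1)
grip (array([488.5,   6.9]), (63.1, 22.9), 88.8)
seal (array([628.2,   9.7]), (23.7, 25.1), 34.6)
```

View pics/t5.png

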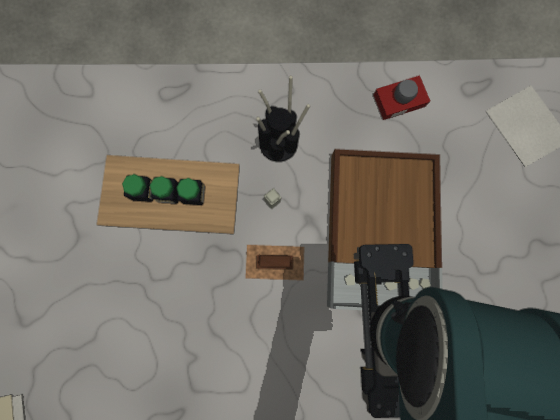

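View pics/s5.png

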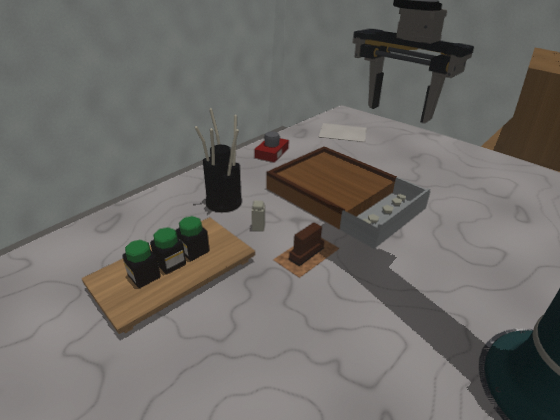

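The jars stand in a straight row on the shelf's middle line (137–190, 188), about 7 mm apart. Their yaw came from the closed jaws. The board is clear, the chips are in the tray, the scraper is on its mat, and the seal and quill stand haven't moved. Handing in.

```bash
python3 -c "
from h import *
print(workorder.finish_job())"
```

```text
the job is handed in; nothing more can be done
None
```

The job is handed in: all five chips are in the tray, the scraper is back lengthwise on its mat, the three jars stand in one row along the shelf's middle about 7 mm apart, and the quill stand and seal were left alone.

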